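# Close the kit box, find the case that rattles and present it

## Task

Lower the lid of the kit box gently until it is fully closed. Then lift and shake the three sealed cases one after another, left, middle, right (left as the robot sees it), setting each back upright on the spot where it stood, to find the one with a loose ball rattling inside. Finally pick up the rattling one and present it: finish while holding it level and still above the middle of the closed box, about 10 cm clear of the lid, without disturbing the other things on the table.

Things in the scene. Friction and masses are not known exactly. Their poses are not given: they have to be found in the camera images.
- kit_lid (a joint): Hinge of the kit box's lid, a flat grey plate without handle, 160 mm from hinge to free edge, 220 wide, 8 thick. 0 = closed on the box, grows as it opens (rad, at most 1.6); starts at 1.1 to 1.45, nearly upright. Stiff hinge: the lid stays at any angle where it is left and takes 2 to 5 N on its outer face near the free edge to push it over.
- kit_hinge (a point): Middle of the lid's hinge line, on top of the box's rim nearest the robot, 61 mm above the table. Turns with the lid: own x runs from the hinge to the middle of the free edge (160 mm), own y along the hinge line, own z normal to the lid; inner face at z = 0, outer face at z = 8 mm. Open, the outer face looks back at the robot; closed, it looks up.
- kit_box: The kit box, fixed on the table beyond the cases: open-topped black plastic box, 160 (x) x 220 (y) x 60 mm high, empty. Origin at the centre of its underside; at yaw 0 its x points away from the robot, and the hinged rim is at x = -80 mm.
- kit_top (a point): Middle of the closed lid's top face, 68 mm above the table, over the centre of the kit box: the case is presented above this point. Fixed to the box, it does not move with the lid.
- case_left: The left-hand (largest y) of three sealed grey plastic cases that look alike, in a row across the table: body 140 mm long (own x) x 56 wide x 50 high, on it a grip block 26 (own x) x 50 (own y) x 32 high over the middle, top at 82 mm. Origin at the centre of its underside, z up. Each weighs 0.25 to 0.59 kg, differently, so weight does not tell which rattles.
- case_middle: The middle of three sealed grey plastic cases that look alike, in a row across the table: body 140 mm long (own x) x 56 wide x 50 high, on it a grip block 26 (own x) x 50 (own y) x 32 high over the middle, top at 82 mm. Origin at the centre of its underside, z up. In one of the three, each time another, a loose 36 mm, 0.19 kg steel ball rolls freely 47 mm either way along own x.
- case_right: The right-hand (smallest y) of three sealed grey plastic cases that look alike, in a row across the table: body 140 mm long (own x) x 56 wide x 50 high, on it a grip block 26 (own x) x 50 (own y) x 32 high over the middle, top at 82 mm. Origin at the centre of its underside, z up. Tilting or shaking lengthwise runs the ball to the ends: it knocks, and shifts the balance by 0.17 N m. The other two are silent.
- tape: Bystander, loose: roll of masking tape lying flat, 110 mm across, 48 mm high. Origin at the centre of its underside. Not part of the job.
- jar: Bystander, loose: closed glass jar, 66 mm across, 85 mm high. Origin at the centre of its underside. Not part of the job.
- cup: Bystander, loose: small open plastic cup, 58 mm across, 60 mm high. Origin at the centre of its underside. Not part of the job.
- sander: Bystander, loose: cork sanding block, 80 x 50 x 30 mm. Origin at the centre of its underside. Not part of the job.
- brush: Bystander, loose: paint brush lying flat. Origin at the centre of its underside. Not part of the job.
- scraper: Bystander, loose: flat scraper lying flat. Origin at the centre of its underside. Not part of the job.
Not all that is in view belongs to the job. Leave any turquoise or yellow look-alike of the case_right alone.

How it is judged:
By the outcome, as a careful person would: the job done as asked, in the order asked, and still so for the second after the job is handed in, while the arm keeps its last pose, push and grip.
It also fails if it takes over 72 s, if anything falls off the work surface, if the arm or the gripper's body presses on something with over 40 N, if the wrist force passes 120 N, or if a joint passes its speed limit or range.

## Robot

A 6-joint arm with a two-finger parallel gripper is mounted at the origin on the work surface. World frame = base frame: x ahead of the robot, y to its left, z up, the work surface at z = 0. Lengths are in mm, angles in rad, forces in N, time in s.
With the tool pointing down it reaches from about 275 to 750 mm from the base axis. Payload 10.2 kg.
Tool frame: the origin (TCP) lies at the very end of the fingers, on their centre line; the grasp point (between the pads) lies 19 mm behind it; z points along the fingers, y is the line along which they close (so a half turn about z gives the same grasp; the last joint's range is limited). The gripper opens to 85 mm and grips with 20 to 120 N. Pads are 22 mm wide; open, the fingers measure 114 mm over their backs; the gripper's body (76 mm by 85 mm) begins 54 mm behind the grasp point. The pads swing forward as they close: fully open they stand 13 mm farther back than shut.
Start: joints at [-1.564, 0.313, 1.498, -0, 1.331, -0.223], TCP at [119.572, -511.208, 231.294] pointing down, gripper open.
Joint ranges: [-2.94, 2.94], [-0.97, 2.17], [0.19, 2.56], [-1.23, 4.37], [0.02, 3.11], [-2.88, 2.88]. Speed limits (rad/s): [2.39, 2.39, 3.01, 3.14, 3.14, 3.14].

## Interface

Orientations are given as a unit quaternion [w, x, y, z].
In Python, from rig import ctrl gives the robot as it stands.
- The arm moves only by the shell command python3 -m inch 'ROWS' [OPENING] [FORCE]. ROWS is text: rows parted by semicolons, each of 6 numbers parted by spaces: the shift along the tool's x, y, z in mm, then the turn, a rotation vector about the tool's x, y, z in units of 6 degrees (1.0 is 6 degrees). A call has exactly 10 rows; each row shifts and turns the commanded pose from where the row before left it, along the tool's axes as they then stand; what a row does not reach is not made up. A row lasts 1/12 s, in which the tool goes at most 41.7 mm and 7.16 degrees, less where a joint would pass 70% of its speed; a pose out of reach is approached as far as the arm can. A call with a gripper value outside its range is refused whole. OPENING is the opening, from 0 (shut) to 1 (fully open), set as the call begins (- or left out, the last holds). The fingers move at their own pace and stop on an object; FORCE is the grip in N (left out, the last holds). Time passes only in rows, so rows that do not move let the fingers close, or fill a call up. It gives the time, the measured TCP pose, the force, the opening and the grip force at its end, in the units of the state.
- ctrl.sense(): the state, without advancing time (a new reading comes with each control period).
- ctrl.capture(name): name is "scene" or "top" or "wrist"; returns a dict with "image" (400x640x3 uint8, red, green, blue), "intrinsics" (3x3 intrinsics, pixels), "rvec" (rotation vector, rad) and "tvec" (3), from world to camera coordinates, as OpenCV has them. Camera axes: x right, y down, z forward; pixel columns grow to the right and rows downward; lengths in mm; the calibration is good to about 2 mm. A picture is of the moment at which its call begins. There is no depth.
- ctrl.finish_job(): hands the job in; it is judged then, once.
The state is a dict: "time_s": time; "joints": joint angles; "dq": joint speeds; "tau": joint torques, N m; "eef_pos": TCP position; "ee_rot": TCP orientation; "force": force on the tool from outside, world axes, zero at the start; "wrist_torque": the same for the moment, N m; "grip_width": opening from 0.0 (shut) to 1.0 (fully open); "grip_force": force on a finger pad.
Only numpy, scipy, OpenCV 4.12 (cv2) and the standard library are available. Lean on these libraries where they do the work, as an engineer would, in place of code of your own. Each camera call takes 0.05 s, during which the arm holds its last target. There are 200 camera calls.

## Working session

There is one attempt and no reset: what is moved stays moved. The work goes in short steps, Python scripts to look and compute and a shell command to move; the robot and the scene stay as the last step left them, time stands still between calls to the robot, and variables do not carry over. Pictures are saved under pics/ and viewed, at most 10 in all, crops included, and the job is handed in when it is done.

```bash
ls; mkdir -p pics
python3 - <<'E'
from rig import ctrl
import cv2,numpy as np
print(ctrl.sense())
for n in("scene","top"):
    c=ctrl.capture(n);cv2.imwrite(f"pics/{n}0.png",c["image"][:,:,::-1]);print(n,c["intrinsics"],c["rvec"],c["tvec"])
    np.savez(f"pics/{n}0.npz",**c)
E
```

```text
pics
{'time_s': 0.0, 'joints': array([-1.56440918e+00,  3.13444528e-01,  1.49840620e+00, -3.03207517e-05,
        1.33101511e+00, -2.23432888e-01]), 'dq': array([ 4.44051061e-04,  2.42849748e-04, -1.13983354e-03, -1.23258982e-03,
       -2.35805834e-05, -2.15413831e-03]), 'tau': array([ 1.71814042e-05, -4.12267184e+01, -2.59743243e+01, -1.37315001e-04,
        4.11693327e-03, -9.33457642e-06]), 'eef_pos': array([ 119.55839246, -510.94758938,  230.74950551]), 'ee_rot': array([-6.34442656e-04,  9.93404490e-01,  1.14660861e-01,  5.43116369e-05]), 'force': array([-0.08112433, -0.35923448,  0.58198288]), 'wrist_torque': array([0.02188242, 0.01847214, 0.00045759]), 'grip_force': 0.0, 'grip_width': 0.9973101779489334}
scene [[475.6007842   0.        315.0923725]
 [  0.        475.6007842 207.1010873]
 [  0.          0.          1.       ]] [ 2.00110789  1.42123301 -0.58891887] [-140.14964828 -245.69591232 1771.35468084]
top [[449.64548674   0.         317.75595198]
 [  0.         449.64548674 194.45668817]
 [  0.           0.           1.        ]] [ 2.08426102 -2.14175423  0.21278465] [  16.52738628  415.67104292 1449.21748778]
```

View pics/scene0.png

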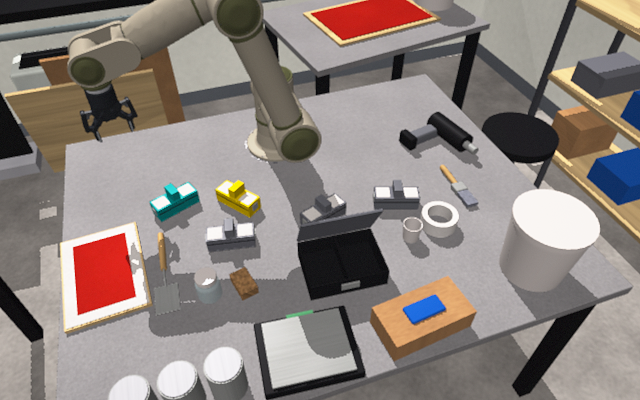

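View pics/top0.png

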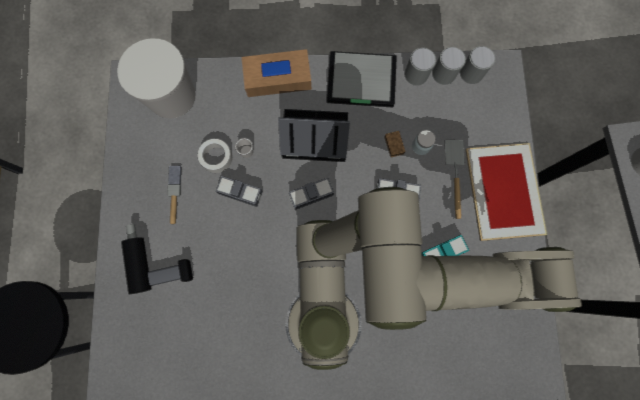

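In the scene view the grey cases are at (397,194) left, (323,207) middle and (231,235) right. The turquoise (175,200) and yellow (238,197) ones are look-alikes to leave alone. The box is at (342,262), with its lid raised along (340,228). I'll confirm this in one enlarged crop.

```bash
cat > h.py <<'E'
import numpy as np,cv2
from rig import ctrl
from scipy.spatial.transform import Rotation as R
def ray(c,uv):
    Rm=cv2.Rodrigues(c["rvec"])[0];o=-Rm.T@np.ravel(c["tvec"])
    d=Rm.T@np.linalg.inv(c["intrinsics"])@np.array([*uv,1.]);return o,d
def onz(c,uv,z):
    o,d=ray(c,uv);return o+d*(z-o[2])/d[2]
def proj(c,P): return cv2.projectPoints(np.array(P,float).reshape(-1,3),c["rvec"],c["tvec"],c["intrinsics"],None)[0].reshape(-1,2)
def load(n): return dict(np.load(f"pics/{n}.npz"))
E
python3 - <<'E'
import cv2,numpy as np
t=cv2.imread("pics/top0.png")[95:215,200:440];s=cv2.imread("pics/scene0.png")[175:305,195:435]
a=cv2.resize(t,(720,360)[:2],interpolation=cv2.INTER_CUBIC);b=cv2.resize(s,(720,390),interpolation=cv2.INTER_CUBIC)
cv2.imwrite("pics/crop1.png",cv2.resize(np.vstack([a,b]),(576,600)))
E
```

```text
(no output)
```

View pics/crop1.png

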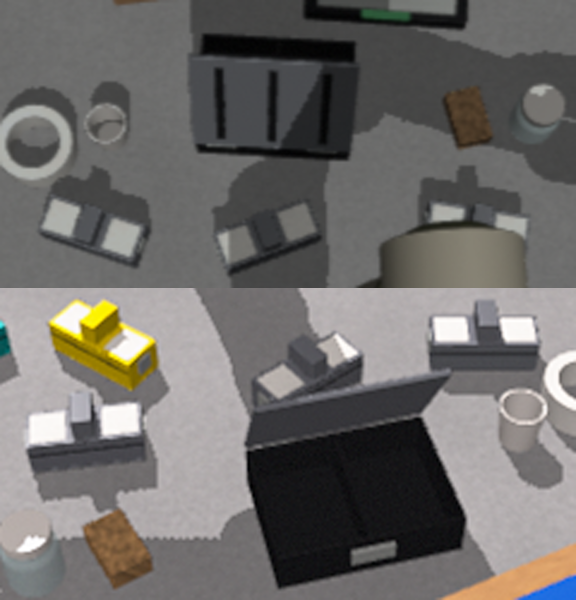

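The crop confirms three grey cases with white labels and a box with an open lid. Next I'll measure them from the label masks on the z=50 plane and from the box corners.

Run:
```python
from h import *
t=load("top0");s=load("scene0")
for n,c in(("top",t),("scene",s)): print(n,"cam",ray(c,(0,0))[0].round())
def lab(c,roi,nm):
    x0,y0,x1,y1=roi;im=c["image"][y0:y1,x0:x1];g=cv2.cvtColor(im,cv2.COLOR_RGB2GRAY)
    th,m=cv2.threshold(g,0,255,cv2.THRESH_BINARY+cv2.THRESH_OTSU)
    for th in (th,th+25):
        n,l,st,ce=cv2.connectedComponentsWithStats((g>th).astype(np.uint8),connectivity=4)
        ids=[i for i in range(1,n) if 25<st[i,4]<900]
        P=[]
        for i in ids:
            v,u=np.where(l==i);P+=[onz(c,(a+x0,b+y0),50)[:2] for a,b in zip(u,v)]
            print("  comp",st[i],onz(c,ce[i]+[x0,y0],50)[:2].round(1))
        if P: print(nm,int(th),cv2.minAreaRect(np.float32(P)))
lab(t,(213,172,266,208),"L top");lab(t,(288,176,336,210),"M top");lab(t,(374,175,424,190),"R top")
lab(s,(368,178,424,212),"L scene");lab(s,(200,216,258,252),"R scene");lab(s,(298,190,347,220),"M scene")
tc=lambda u,v:(200+u/2.4,95+v/2.4); sc=lambda u,v:(195+u/2.4,175+(v-288)/2.4)
print("blocks z82")
for nm,c,uv in (("L t",t,tc(90,223)),("M t",t,tc(266,229)),("R t",t,tc(485,215)),("L s",s,sc(487,306)),("M s",s,sc(307,352)),("R s",s,sc(81,398))): print(nm,onz(c,uv,82).round(1))
print("box scene rim near corners z60 & bottom z0")
for uv,z in ((sc(462,516),60),(sc(273,553),60),(sc(462,545),0),(sc(280,585),0),(sc(247,446),60),(sc(423,420),60)): print(z,onz(s,uv,z).round(1))
print("top: hinge z61, far top rim z60")
for uv,z in ((tc(198,150),61),(tc(350,157),61),(tc(203,36),60),(tc(355,42),60)): print(z,onz(t,uv,z).round(1))
def tri(a,b):
    o1,d1=ray(t,a);o2,d2=ray(s,b);k=np.linalg.lstsq(np.c_[d1,-d2],o2-o1,rcond=None)[0];p,q=o1+d1*k[0],o2+d2*k[1];print("lid tip",((p+q)/2).round(1),np.linalg.norm(p-q).round(1))
tri(tc(192,55),sc(450,374));tri(tc(357,64),sc(250,412))
```

```text
top cam [ 115.    5. 1503.]
scene cam [1384. -317. 1096.]
  comp [  4   6  16  16 162] [453.6 312.1]
  comp [ 29  14  17  16 171] [423.7 228.6]
L top 129 ((438.61846923828125, 270.116455078125), (130.90823364257812, 43.55007553100586), 70.36833190917969)
  comp [  5   7  15  14 141] [453.7 311.8]
  comp [ 30  15  15  15 148] [423.3 228.7]
L top 154 ((438.9390563964844, 269.9358215332031), (127.60458374023438, 41.139686584472656), 69.8608627319336)
  comp [ 0  0  7  6 33] [473.   93.8]
  comp [ 28   4  16  15 162] [438.6 -13.9]
  comp [  0   8  19  26 274] [404.9  80. ]
M top 88 ((423.07220458984375, 32.22163009643555), (142.21603393554688, 111.73617553710938), 89.23809051513672)
  comp [31  5 12 13 87] [437.  -16.4]
  comp [  2  14  16  15 131] [408.8  73.6]
M top 113 ((425.6679382324219, 31.252723693847656), (42.502262115478516, 127.81491088867188), 20.476316452026367)
  comp [ 6  5 14  7 81] [ 445.9 -220.7]
  comp [32  9 14  6 66] [ 430.9 -308. ]
R top 119 ((439.1064453125, -265.96514892578125), (130.6045684814453, 21.851961135864258), 81.8813247680664)
  comp [ 6  5 13  7 68] [ 44
[... 953 characters left out ...]
  84.7]
  comp [  5  17  18  13 128] [438.9 -14.3]
M scene 160 ((402.1409912109375, 41.90949249267578), (78.29148864746094, 167.71470642089844), 16.63123321533203)
blocks z82
L t [436.7 264.6  82. ]
M t [421.8  27.2  82. ]
R t [ 432.9 -268.7   82. ]
L s [432.  274.2  82. ]
M s [433.1  24.8  82. ]
R s [ 415.6 -259.1   82. ]
box scene rim near corners z60 & bottom z0
60 [714.9 108.6  60. ]
60 [ 691.9 -107.    60. ]
0 [714.1 115.5   0. ]
0 [ 695.7 -101.2    0. ]
60 [536.8 -87.8  60. ]
60 [568.7 125.3  60. ]
top: hinge z61, far top rim z60
61 [541.1 119.3  61. ]
61 [525.1 -91.2  61. ]
60 [709.5 110.5  60. ]
60 [ 694.3 -105.    60. ]
lid tip [627.3 117.1 200.3] 5.3
lid tip [607.7 -98.6 199.3] 5.9
```

Measured so far:

| Item | Position (mm) | Yaw |
|---|---|---|
| case_left | (438.7, 270) | 70° |
| case_middle | (425.5, 30.5) | 109° |
| case_right | (424, -265) | 80° |
| box centre | (620, 8) | -5° |
| lid hinge | x ≈ 540 | – |

The lid angle is about 1.06–1.1 rad. I'll move behind the lid with the gripper closed.

```bash
python3 -m inch '25 -18 0 0 0 0;30 -23 0 0 0 0;31 -23 0 0 0 0;31 -23 0 0 0 0;31 -23 0 0 0 0;31 -23 0 0 0 0;31 -23 0 0 0 0;31 -23 0 0 0 0;31 -23 0 0 0 0;31 -23 0 0 0 0' 0 40
python3 -m inch '31 -23 0 0 0 0;31 -23 0 0 0 0;31 -23 0 0 0 0;31 -23 0 0 0 0;31 -23 0 0 0 0;31 -23 0 0 0 0;31 -23 0 0 0 0;30 -23 0 0 0 1;0 0 0 0 0 1;0 0 0 0 0 1'
python3 - <<'E'
from h import *
c=ctrl.capture("wrist");cv2.imwrite("pics/w1.png",c["image"][:,:,::-1]);np.savez("pics/w1.npz",**c)
s=ctrl.sense();print(s["time_s"],s["eef_pos"],R.from_quat(s["ee_rot"],scalar_first=True).as_matrix().round(3),s["force"])
for z in(200,):print(proj(c,[[617,-100,200],[627,117,200],[529,-90,61],[547,119,61]]))
E
```

```text
time_s: 0.93
eef_pos: [364.1, -221.3, 231.2]
ee_rot: [-0.0, 0.993, 0.115, -0.0]
force: [0.4, -0.9, 0.2]
grip_width: 0.001
grip_force: 0.0
time_s: 1.77
eef_pos: [562.4, 14.1, 230.3]
ee_rot: [-0.0, 0.999, -0.043, -0.001]
force: [-0.7, -0.0, -0.5]
grip_width: 0.004
grip_force: 0.0
1.8167 [562.08110075  13.27943905 230.50373563] [[ 0.996 -0.094 -0.001]
 [-0.094 -0.996  0.   ]
 [-0.001 -0.    -1.   ]] [-1.13525191 -0.01367626 -0.03739852]
[[507.18565941 120.52727302]
 [134.62568705 136.13978646]
 [414.46136764 200.54580461]
 [227.70764643 200.71766743]]
```

View pics/w1.png

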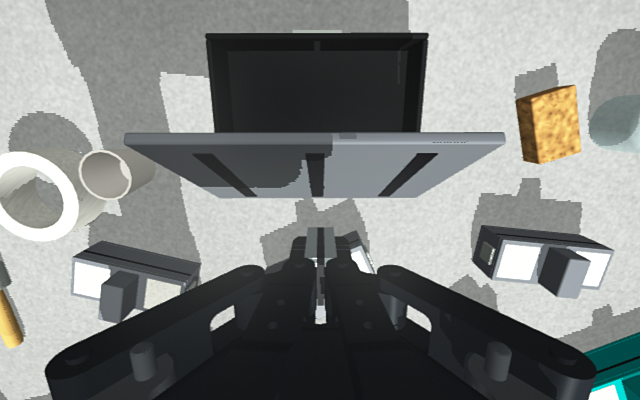

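The wrist view shows the lid's free edge at (126..504, 133), the hinge at (219..424, 197) and the box's far rim at (206..428, 35). The fingers are centred on the lid and square to it.

Run:
```python
from h import *
c=load("w1")
for n,uv,z in (("farL",(206,34),60),("farR",(429,34),60),("hinL",(219,197),61),("hinR",(424,197),61)):print(n,onz(c,uv,z).round(1))
for th in np.arange(1.0,1.46,.05):
    x=540+160*np.cos(th);z=61+160*np.sin(th)
    print(th.round(2),proj(c,[[x,12,z]]).round(1), (onz(c,(504,138),z)-onz(c,(126,138),z)).round(1))
```

```text
farL [716.  111.8  60. ]
farR [ 697.2 -104.9   60. ]
hinL [552.1 128.   61. ]
hinR [ 532.2 -100.6   61. ]
1.0 [[313.1 121. ]] [ -19.8 -226.9    0. ]
1.05 [[314.  133.1]] [ -19.3 -221.5    0. ]
1.1 [[315.  145.8]] [ -18.9 -216.6    0. ]
1.15 [[316.1 159. ]] [ -18.5 -212.2    0. ]
1.2 [[317.1 172.6]] [ -18.1 -208.3    0. ]
1.25 [[318.3 186.5]] [ -17.8 -204.8    0. ]
1.3 [[319.5 200.5]] [ -17.6 -201.8    0. ]
1.35 [[320.6 214.6]] [ -17.4 -199.3    0. ]
1.4 [[321.8 228.5]] [ -17.2 -197.3    0. ]
1.45 [[323.  242.1]] [ -17.1 -195.8    0. ]
```

```bash
python3 -m inch '0 0 18 0 0 0;0 0 18 0 0 0;10 0 0 0 0 0;10 0 0 0 0 0;9 0 0 0 0 0;5.2 0 2.5 0 0 0;5.1 0 2.7 0 0 0;5 0 2.9 0 0 0;4.9 0 3.1 0 0 0;4.8 0 3.2 0 0 0'
python3 -m inch '4.6 0 3.5 0 0 0;4.5 0 3.6 0 0 0;4.4 0 3.8 0 0 0;4.2 0 4 0 0 0;4 0 4.2 0 0 0;3.8 0 4.4 0 0 0;3.6 0 4.5 0 0 0;3.5 0 4.6 0 0 0;3.3 0 4.8 0 0 0;3 0 4.9 0 0 0'
python3 - <<'E'
from h import *
c=ctrl.capture("scene");cv2.imwrite("pics/s2.png",cv2.resize(c["image"][130:330,210:450,::-1],None,fx=2.5,fy=2.5))
E
```

```text
time_s: 2.65
eef_pos: [616.1, 7.7, 180.7]
ee_rot: [0.0, 0.999, -0.042, 0.0]
force: [0.3, -0.2, 2.3]
grip_width: -0.006
grip_force: 0.8
time_s: 3.48
eef_pos: [654.9, 4.4, 138.1]
ee_rot: [0.0, 0.999, -0.042, 0.0]
force: [0.4, 1.1, 1.0]
grip_width: -0.0
grip_force: 0.7
```

View pics/s2.png

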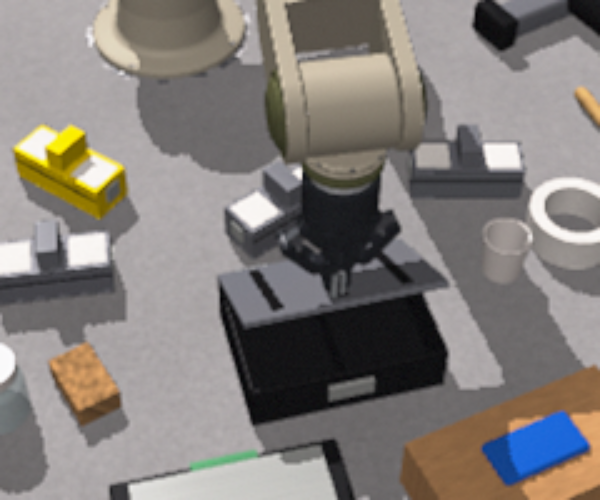

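The lid is following and is now about half closed. Continuing.

```bash
python3 -m inch '2.8 0 5 0 0 0;2.6 0 5.1 0 0 0;2.4 0 5.2 0 0 0;2.2 0 5.3 0 0 0;2 0 5.4 0 0 0;1.8 0 5.4 0 0 0;1.6 0 5.4 0 0 0;1.4 0 5 0 0 0;1 0 4.5 0 0 0;0.6 0 4 0 0 0'
python3 -m inch '0 0 3 0 0 0;0 0 3 0 0 0;0 0 2.5 0 0 0;0 0 2 0 0 0;0 0 1.5 0 0 0;0 0 1.3 0 0 0;0 0 1 0 0 0;0 0 0.7 0 0 0;0 0 0.5 0 0 0;0 0 0 0 0 0'
```

```text
time_s: 4.37
eef_pos: [672.9, 2.9, 87.7]
ee_rot: [-0.0, 0.999, -0.042, -0.0]
force: [1.0, -0.5, 2.3]
grip_width: -0.0
grip_force: 0.6
time_s: 5.2
eef_pos: [672.8, 2.9, 72.7]
ee_rot: [-0.0, 0.999, -0.042, -0.0]
force: [1.2, -0.7, 0.4]
grip_width: 0.001
grip_force: 0.2
```

```bash
python3 -m inch '0 0 1 0 0 0;0 0 1 0 0 0;0 0 0.7 0 0 0;0 0 0.6 0 0 0;0 0 0.5 0 0 0;0 0 0.5 0 0 0;0 0 0.4 0 0 0;0 0 0.3 0 0 0;0 0 0 0 0 0;0 0 0 0 0 0'
```

```text
time_s: 6.03
eef_pos: [672.9, 2.9, 68.5]
ee_rot: [0.0, 0.999, -0.042, 0.0]
force: [-1.7, -0.3, 5.4]
grip_width: 0.001
grip_force: 3.1
```

```bash
python3 -m inch '0 0 0.4 0 0 0;0 0 0.4 0 0 0;0 0 0.3 0 0 0;0 0 0.3 0 0 0;0 0 0.3 0 0 0;0 0 0.3 0 0 0;0 0 0 0 0 0;0 0 0 0 0 0;0 0 0 0 0 0;0 0 0 0 0 0'
```

```text
time_s: 6.87
eef_pos: [673.0, 2.9, 68.4]
ee_rot: [0.0, 0.999, -0.042, 0.001]
force: [-7.8, 0.3, 17.9]
grip_width: 0.001
grip_force: 9.0
```

The lid is at its stop: z is 68.4 and the force is rising. Next is the left case.

```bash
python3 -m inch '0 0 -15 0 0 0;0 0 -35 0 0 0;0 0 -35 0 0 0;-12 -12 -25 0 0 0;-24 -23 0 0 0 0;-24 -23 0 0 0 0;-24 -23 0 0 0 0;-24 -23 0 0 0 0;-24 -23 0 0 0 0;-24 -23 0 0 0 0' 1 40
python3 -m inch '-24 -23 0 0 0 0;-24 -23 0 0 0 0;-24 -23 0 0 0 0;-16 -16 0 0 0 0;-11 -11 0 0 0 0.8;0 0 0 0 0 0.9;0 0 0 0 0 0.8;0 0 0 0 0 0;0 0 0 0 0 0;0 0 0 0 0 0'
cat > look.py <<'E'
from h import *
import sys
n=sys.argv[1]
c=ctrl.capture("wrist");cv2.imwrite(f"pics/{n}.png",c["image"][:,:,::-1]);np.savez(f"pics/{n}.npz",**c)
s=ctrl.sense();m=R.from_quat(s["ee_rot"],scalar_first=True).as_matrix()
print(s["time_s"],s["eef_pos"].round(1),"phi",np.degrees(np.arctan2(m[1,0],m[0,0])).round(2),s["force"].round(2),s["wrist_torque"].round(3))
E
python3 look.py w2
```

```text
time_s: 7.7
eef_pos: [528.5, 166.5, 175.6]
ee_rot: [0.0, 0.999, -0.042, -0.0]
force: [0.1, -0.2, 0.6]
grip_width: 1.001
grip_force: 0.0
time_s: 8.53
eef_pos: [439.5, 269.4, 175.7]
ee_rot: [0.0, 0.985, -0.171, -0.0]
force: [-0.1, -0.3, -1.1]
grip_width: 1.002
grip_force: 0.0
8.5833 [439.5 269.4 175.7] phi -19.74 [-0.04  0.11 -0.76] [-0.059  0.04  -0.033]
```

View pics/w2.png

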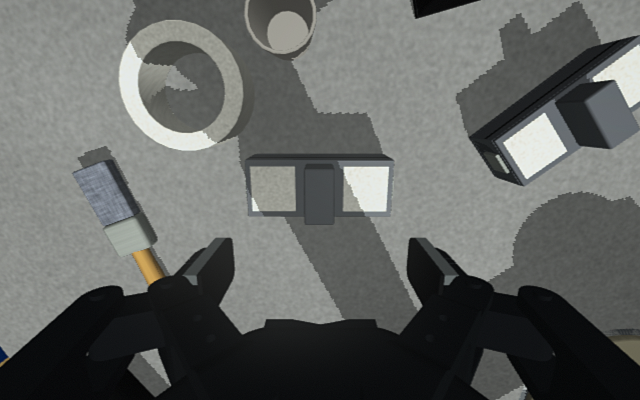

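The wrist view shows the left case squared up: body top corners at about (247,160), (393,160), (391,216) and (249,216). The block top is at (304..334, 167..224).

Run:
```python
from h import *
c=load("w2")
P=np.array([onz(c,p,50)[:2] for p in((247,160),(393,160),(391,216),(249,216))]);print(P.round(1),P.mean(0).round(1))
B=np.array([onz(c,p,82)[:2] for p in((304,167),(334,167),(334,224),(304,224))]);print(B.round(1),B.mean(0).round(1))
```

```text
[[488.6 323.6]
 [442.8 195.7]
 [390.4 212.8]
 [437.4 343.7]] [439.8 268.9]
[[469.  272.5]
 [460.6 249.2]
 [413.3 265.5]
 [422.2 290. ]] [441.3 269.3]
```

The pose is already centred, so I'll descend and grip.

```bash
python3 -m inch '0 0 25 0 0 0;0 0 35 0 0 0;0 0 30 0 0 0;0 0 18 0 0 0;0 0 9 0 0 0;0 0 3.7 0 0 0;0 0 0 0 0 0;0 0 0 0 0 0;0 0 0 0 0 0;0 0 0 0 0 0'
python3 -m inch '0 0 0 0 0 0;0 0 0 0 0 0;0 0 0 0 0 0;0 0 0 0 0 0;0 0 0 0 0 0;0 0 0 0 0 0;0 0 0 0 0 0;0 0 0 0 0 0;0 0 0 0 0 0;0 0 0 0 0 0' 0 70
```

```text
time_s: 9.42
eef_pos: [440.0, 269.7, 56.1]
ee_rot: [-0.0, 0.985, -0.172, 0.001]
force: [-1.2, -0.4, 0.7]
grip_width: 1.002
grip_force: 0.0
time_s: 10.25
eef_pos: [439.9, 269.7, 55.5]
ee_rot: [-0.0, 0.985, -0.172, 0.0]
force: [0.9, -0.6, 5.9]
grip_width: 0.29
grip_force: 69.9
```

```bash
python3 -m inch '0 0 -12 0 0 0;0 0 -25 0 0 0;0 0 -25 0 0 0;0 0 -13 0 0 0;0 18 0 0 0 0;0 18 0 0 0 0;0 -18 0 0 0 0;0 -18 0 0 0 0;0 -18 0 0 0 0;0 -18 0 0 0 0'
python3 -m inch '0 18 0 0 0 0;0 18 0 0 0 0;0 18 0 0 0 0;0 18 0 0 0 0;0 -18 0 0 0 0;0 -18 0 0 0 0;0 0 0 0.7 0 0;0 0 0 0.7 0 0;0 0 0 0 0 0;0 0 0 0 0 0'
python3 -m inch '0 0 0 0 0 0;0 0 0 0 0 0;0 0 0 0 0 0;0 0 0 0 0 0;0 0 0 0 0 0;0 0 0 0 0 0;0 0 0 0 0 0;0 0 0 0 0 0;0 0 0 0 0 0;0 0 0 0 0 0' >/dev/null
cat > m.py <<'E'
from h import *
s=ctrl.sense();m=R.from_quat(s["ee_rot"],scalar_first=True)
print("MEAS",s["time_s"],s["eef_pos"].round(1),"F",s["force"].round(2),"Ttool",m.inv().apply(s["wrist_torque"]).round(3),"Ftool",m.inv().apply(s["force"]).round(2),s["grip_width"].round(3))
E
python3 m.py
python3 -m inch '0 0 0 -0.7 0 0;0 0 0 -0.7 0 0;0 0 0 -0.7 0 0;0 0 0 -0.7 0 0;0 0 0 0 0 0;0 0 0 0 0 0;0 0 0 0 0 0;0 0 0 0 0 0;0 0 0 0 0 0;0 0 0 0 0 0' >/dev/null
python3 -m inch '0 0 0 0 0 0;0 0 0 0 0 0;0 0 0 0 0 0;0 0 0 0 0 0;0 0 0 0 0 0;0 0 0 0 0 0;0 0 0 0 0 0;0 0 0 0 0 0;0 0 0 0 0 0;0 0 0 0 0 0' >/dev/null
python3 m.py
python3 -m inch '0 0 0 0.7 0 0;0 0 0 0.7 0 0;0 0 0 0 0 0;0 0 0 0 0 0;0 0 0 0 0 0;0 0 0 0 0 0;0 0 0 0 0 0;0 0 0 0 0 0;0 0 0 0 0 0;0 0 0 0 0 0';python3 m.py
```

```text
time_s: 11.08
eef_pos: [451.3, 303.8, 129.2]
ee_rot: [0.001, 0.985, -0.172, -0.001]
force: [0.2, -0.2, -3.0]
grip_width: 0.295
grip_force: 70.7
time_s: 11.92
eef_pos: [438.9, 268.8, 129.5]
ee_rot: [-0.071, 0.982, -0.172, 0.012]
force: [-0.4, -0.9, -3.8]
grip_width: 0.29
grip_force: 72.3
time_s: 15.25
eef_pos: [439.5, 269.7, 130.0]
ee_rot: [0.0, 0.985, -0.172, -0.0]
force: [-0.8, 0.4, -3.8]
grip_width: 0.29
grip_force: 72.3Traceback (most recent call last):
  File "m.py", line 3, in <module>
    print("MEAS",s["time_s"],s["eef_pos"].round(1),"F",s["force"].round(2),"Ttool",m.inv().apply(s["wrist_torque"]).round(3),"Ftool",m.inv().apply(s["force"]).round(2),s["grip_width"].round(3))
                                                                                                                                                                        ^^^^^^^^^^^^^^^^^^^^^
AttributeError: 'float' object has no attribute 'round'
Traceback (most recent call last):
  File "m.py", line 3, in <module>
    print("MEAS",s["time_s"],s["eef_pos"].round(1),"F",s["force"].round(2),"Ttool",m.inv().app
[... 155 characters left out ...]
                                                                                                                 ^^^^^^^^^^^^^^^^^^^^^
AttributeError: 'float' object has no attribute 'round'
Traceback (most recent call last):
  File "m.py", line 3, in <module>
    print("MEAS",s["time_s"],s["eef_pos"].round(1),"F",s["force"].round(2),"Ttool",m.inv().apply(s["wrist_torque"]).round(3),"Ftool",m.inv().apply(s["force"]).round(2),s["grip_width"].round(3))
                                                                                                                                                                        ^^^^^^^^^^^^^^^^^^^^^
AttributeError: 'float' object has no attribute 'round'
```

```bash
cat > m.py <<'E'
from h import *
T=[];F=[]
for i in range(6):
    s=ctrl.sense();m=R.from_quat(s["ee_rot"],scalar_first=True).inv();T.append(m.apply(s["wrist_torque"]));F.append(m.apply(s["force"]));ctrl.capture("wrist")
print("MEAS",round(s["time_s"],2),"Ttool",np.mean(T,0).round(3),"sd",np.std(T,0).round(3),"Ftool",np.mean(F,0).round(2))
E
python3 m.py
python3 -m inch '0 0 0 0.7 0 0;0 0 0 0.7 0 0;0 0 0 0 0 0;0 0 0 0 0 0;0 0 0 0 0 0;0 0 0 0 0 0;0 0 0 0 0 0;0 0 0 0 0 0;0 0 0 0 0 0;0 0 0 0 0 0' >/dev/null
python3 m.py
python3 -m inch '0 0 0 -0.7 0 0;0 0 0 -0.7 0 0;0 0 0 -0.7 0 0;0 0 0 -0.7 0 0;0 0 0 0 0 0;0 0 0 0 0 0;0 0 0 0 0 0;0 0 0 0 0 0;0 0 0 0 0 0;0 0 0 0 0 0' >/dev/null
python3 m.py
```

```text
MEAS 15.5 Ttool [-0.018  0.005 -0.003] sd [0.035 0.017 0.019] Ftool [-0.06  0.09  3.63]
MEAS 16.63 Ttool [-0.189  0.016  0.003] sd [0.031 0.026 0.034] Ftool [0.19 0.58 3.58]
MEAS 17.77 Ttool [ 0.157  0.001 -0.005] sd [0.023 0.035 0.029] Ftool [ 0.08 -0.24  3.41]
```

The left case looks silent: its torque follows plain pendulum behaviour. I'll set it back.

```bash
python3 -m inch '0 0 0 0.7 0 0;0 0 0 0.7 0 0;0 0 20 0 0 0;0 0 25 0 0 0;0 0 15 0 0 0;0 0 8 0 0 0;0 0 3 0 0 0;0 0 1.5 0 0 0;0 0 1 0 0 0;0 0 0.5 0 0 0'
python3 -m inch '0 0 0.5 0 0 0;0 0 0 0 0 0;0 0 0 0 0 0;0 0 0 0 0 0;0 0 0 0 0 0;0 0 0 0 0 0;0 0 0 0 0 0;0 0 0 0 0 0;0 0 0 0 0 0;0 0 0 0 0 0'
```

```text
time_s: 18.65
eef_pos: [440.0, 269.8, 56.8]
ee_rot: [-0.0, 0.985, -0.172, 0.001]
force: [0.4, 0.1, -3.6]
grip_width: 0.294
grip_force: 72.1
time_s: 19.48
eef_pos: [439.5, 269.5, 55.6]
ee_rot: [0.0, 0.985, -0.172, -0.0]
force: [-0.6, 0.0, -3.1]
grip_width: 0.29
grip_force: 72.1
```

```bash
python3 -m inch '0 0 0.6 0 0 0;0 0 0.5 0 0 0;0 0 0 0 0 0;0 0 0 0 0 0;0 0 0 0 0 0;0 0 0 0 0 0;0 0 0 0 0 0;0 0 0 0 0 0;0 0 0 0 0 0;0 0 0 0 0 0'
python3 -m inch '0 0 0 0 0 0;0 0 0 0 0 0;0 0 0 0 0 0;0 0 0 0 0 0;0 0 0 0 0 0;0 0 0 0 0 0;0 0 -20 0 0 0;0 0 -30 0 0 0;0 0 -35 0 0 0;0 0 -35 0 0 0' 1 40
python3 -m inch '5 17 0 0 0 0;10 35 0 0 0 0;10 35 0 0 0 0;10 35 0 0 0 0;10 35 0 0 0 0;10 35 0 0 0 0;8 25 0 0 0 0;5 13 0 0 0 -0.7;0 0 0 0 0 -1.1;0 0 0 0 0 -1.1'
python3 -m inch '0 0 0 0 0 -1.1;0 0 0 0 0 -1.1;0 0 0 0 0 -0.9;0 0 0 0 0 -0.5;0 0 0 0 0 0;0 0 0 0 0 0;0 0 0 0 0 0;0 0 0 0 0 0;0 0 0 0 0 0;0 0 0 0 0 0'
python3 look.py w3
```

```text
time_s: 20.32
eef_pos: [439.5, 269.6, 55.5]
ee_rot: [-0.0, 0.985, -0.172, 0.0]
force: [-5.0, -3.0, 8.3]
grip_width: 0.291
grip_force: 74.0
time_s: 21.15
eef_pos: [439.1, 269.4, 175.8]
ee_rot: [0.0, 0.985, -0.172, -0.0]
force: [0.5, 0.7, 0.8]
grip_width: 0.997
grip_force: 0.0
time_s: 21.98
eef_pos: [425.5, 29.2, 174.6]
ee_rot: [0.0, 1.0, -0.02, 0.0]
force: [0.9, -0.3, 0.7]
grip_width: 1.002
grip_force: 0.0
time_s: 22.82
eef_pos: [425.4, 30.1, 174.5]
ee_rot: [-0.0, 0.986, 0.166, -0.0]
force: [0.2, 0.5, -0.4]
grip_width: 0.999
grip_force: 0.0
22.8667 [425.4  30.1 174.5] phi 19.15 [-0.42 -0.05 -0.81] [-0.045  0.009 -0.024]
```

View pics/w3.png

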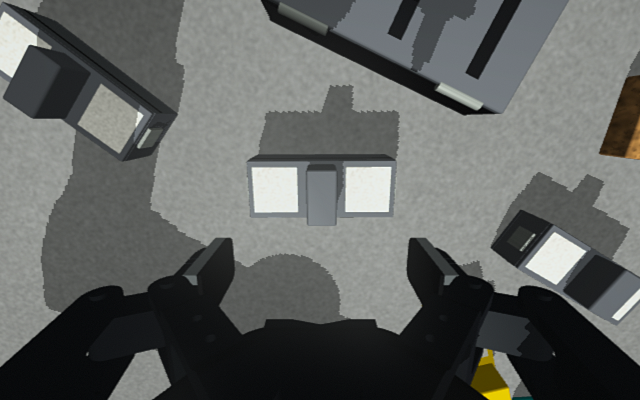

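The middle case is squared up the same way, with corners (248,160)–(395,159) and (393,216)–(249,217), and the lid is flat shut. Descend, grip, shake and tilt.

```bash
python3 -m inch '0 1 25 0 0 0;0 0 35 0 0 0;0 0 30 0 0 0;0 0 17 0 0 0;0 0 9 0 0 0;0 0 3.5 0 0 0;0 0 0 0 0 0;0 0 0 0 0 0;0 0 0 0 0 0;0 0 0 0 0 0'
python3 -m inch '0 0 0 0 0 0;0 0 0 0 0 0;0 0 0 0 0 0;0 0 0 0 0 0;0 0 0 0 0 0;0 0 0 0 0 0;0 0 0 0 0 0;0 0 0 0 0 0;0 0 0 0 0 0;0 0 0 0 0 0' 0 70
python3 -m inch '0 0 -12 0 0 0;0 0 -25 0 0 0;0 0 -25 0 0 0;0 0 -13 0 0 0;0 18 0 0 0 0;0 18 0 0 0 0;0 -18 0 0 0 0;0 -18 0 0 0 0;0 -18 0 0 0 0;0 -18 0 0 0 0'
python3 -m inch '0 18 0 0 0 0;0 18 0 0 0 0;0 18 0 0 0 0;0 18 0 0 0 0;0 -18 0 0 0 0;0 -18 0 0 0 0;0 0 0 0.7 0 0;0 0 0 0.7 0 0;0 0 0 0 0 0;0 0 0 0 0 0'
python3 -m inch '0 0 0 0 0 0;0 0 0 0 0 0;0 0 0 0 0 0;0 0 0 0 0 0;0 0 0 0 0 0;0 0 0 0 0 0;0 0 0 0 0 0;0 0 0 0 0 0;0 0 0 0 0 0;0 0 0 0 0 0' >/dev/null
python3 m.py
python3 -m inch '0 0 0 -0.7 0 0;0 0 0 -0.7 0 0;0 0 0 -0.7 0 0;0 0 0 -0.7 0 0;0 0 0 0 0 0;0 0 0 0 0 0;0 0 0 0 0 0;0 0 0 0 0 0;0 0 0 0 0 0;0 0 0 0 0 0' >/dev/null
python3 -m inch '0 0 0 0 0 0;0 0 0 0 0 0;0 0 0 0 0 0;0 0 0 0 0 0;0 0 0 0 0 0;0 0 0 0 0 0;0 0 0 0 0 0;0 0 0 0 0 0;0 0 0 0 0 0;0 0 0 0 0 0' >/dev/null
python3 m.py
python3 -m inch '0 0 0 0.7 0 0;0 0 0 0.7 0 0;0 0 20 0 0 0;0 0 25 0 0 0;0 0 15 0 0 0;0 0 8 0 0 0;0 0 3 0 0 0;0 0 1.5 0 0 0;0 0 1 0 0 0;0 0 0.5 0 0 0'
```

```text
time_s: 23.7
eef_pos: [426.3, 29.1, 55.8]
ee_rot: [0.0, 0.986, 0.167, 0.001]
force: [-0.5, 0.1, -0.2]
grip_width: 1.005
grip_force: 0.0
time_s: 24.53
eef_pos: [426.0, 29.2, 55.3]
ee_rot: [0.0, 0.986, 0.166, 0.0]
force: [-0.2, 1.6, 4.5]
grip_width: 0.295
grip_force: 69.4
time_s: 25.37
eef_pos: [413.1, 63.7, 129.4]
ee_rot: [-0.0, 0.986, 0.166, -0.001]
force: [0.6, 0.9, -3.4]
grip_width: 0.293
grip_force: 69.9
time_s: 26.2
eef_pos: [425.5, 28.6, 129.4]
ee_rot: [-0.071, 0.984, 0.165, -0.013]
force: [-1.1, -0.1, -2.9]
grip_width: 0.288
grip_force: 70.9
MEAS 27.28 Ttool [-0.141 -0.013 -0.009] sd [0.035 0.021 0.018] Ftool [-0.34  0.68  1.98]
MEAS 29.25 Ttool [ 0.121  0.004 -0.024] sd [0.031 0.04  0.03 ] Ftool [-0.06 -0.71  2.82]
time_s: 30.13
eef_pos: [426.3, 29.1, 56.6]
ee_rot: [0.0, 0.986, 0.167, 0.001]
force: [0.1, -0.1, -2.9]
grip_width: 0.287
grip_force: 70.8
```

```bash
python3 -m inch '0 0 0.5 0 0 0;0 0 0.6 0 0 0;0 0 0.4 0 0 0;0 0 0 0 0 0;0 0 0 0 0 0;0 0 0 0 0 0;0 0 0 0 0 0;0 0 0 0 0 0;0 0 0 0 0 0;0 0 0 0 0 0'
python3 -m inch '0 0 0 0 0 0;0 0 0 0 0 0;0 0 0 0 0 0;0 0 0 0 0 0;0 0 0 0 0 0;0 0 0 0 0 0;0 0 -20 0 0 0;0 0 -30 0 0 0;0 0 -35 0 0 0;0 0 -35 0 0 0' 1 40
python3 -m inch '-6 18 0 0 0 0;-12 34 0 0 0 0;-12 34 0 0 0 0;-12 34 0 0 0 0;-12 34 0 0 0 0;-12 34 0 0 0 0;-12 34 0 0 0 0;-11 30 0 0 0 0;-6 17 0 0 0 0;-3 8 0 0 0 0'
python3 -m inch '0 0 0 0 0 0.8;0 0 0 0 0 1.1;0 0 0 0 0 1.1;0 0 0 0 0 1.1;0 0 0 0 0 0.7;0 0 0 0 0 0;0 0 0 0 0 0;0 0 0 0 0 0;0 0 0 0 0 0;0 0 0 0 0 0'
python3 look.py w4
```

```text
time_s: 30.97
eef_pos: [426.2, 29.1, 55.3]
ee_rot: [0.0, 0.986, 0.167, 0.001]
force: [-0.8, 0.7, 5.5]
grip_width: 0.289
grip_force: 72.2
time_s: 31.8
eef_pos: [425.2, 29.3, 175.8]
ee_rot: [-0.0, 0.986, 0.166, -0.001]
force: [0.8, 0.2, -0.7]
grip_width: 1.002
grip_force: 0.0
time_s: 32.63
eef_pos: [423.7, -266.9, 174.2]
ee_rot: [0.0, 0.986, 0.165, -0.0]
force: [0.1, -0.1, -0.4]
grip_width: 0.998
grip_force: 0.0
time_s: 33.47
eef_pos: [424.1, -264.5, 174.5]
ee_rot: [-0.0, 0.997, -0.083, -0.0]
force: [-0.5, -0.5, 0.1]
grip_width: 1.002
grip_force: 0.0
33.5167 [ 424.1 -264.5  174.5] phi -9.58 [-0.22 -0.14  0.04] [-0.015  0.034 -0.005]
```

View pics/w4.png

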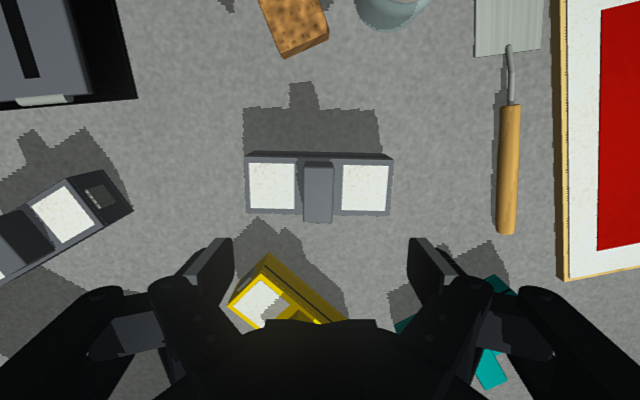

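The grey right case is at (245..393, 156..215), with the yellow and turquoise look-alikes clear of its strip. It needs corrections of +2.5 mm in x, -1 mm in y and +0.13 units of turn.

```bash
python3 -m inch '2.4 -1 25 0 0 0.13;0 0 35 0 0 0;0 0 30 0 0 0;0 0 17 0 0 0;0 0 9 0 0 0;0 0 3.5 0 0 0;0 0 0 0 0 0;0 0 0 0 0 0;0 0 0 0 0 0;0 0 0 0 0 0'
python3 -m inch '0 0 0 0 0 0;0 0 0 0 0 0;0 0 0 0 0 0;0 0 0 0 0 0;0 0 0 0 0 0;0 0 0 0 0 0;0 0 0 0 0 0;0 0 0 0 0 0;0 0 0 0 0 0;0 0 0 0 0 0' 0 70
python3 -m inch '0 0 -12 0 0 0;0 0 -25 0 0 0;0 0 -25 0 0 0;0 0 -13 0 0 0;0 18 0 0 0 0;0 18 0 0 0 0;0 -18 0 0 0 0;0 -18 0 0 0 0;0 -18 0 0 0 0;0 -18 0 0 0 0'
python3 -m inch '0 18 0 0 0 0;0 18 0 0 0 0;0 18 0 0 0 0;0 18 0 0 0 0;0 -18 0 0 0 0;0 -18 0 0 0 0;0 0 0 0.7 0 0;0 0 0 0.7 0 0;0 0 0 0 0 0;0 0 0 0 0 0'
python3 -m inch '0 0 0 0 0 0;0 0 0 0 0 0;0 0 0 0 0 0;0 0 0 0 0 0;0 0 0 0 0 0;0 0 0 0 0 0;0 0 0 0 0 0;0 0 0 0 0 0;0 0 0 0 0 0;0 0 0 0 0 0' >/dev/null
python3 m.py
python3 -m inch '0 0 0 -0.7 0 0;0 0 0 -0.7 0 0;0 0 0 -0.7 0 0;0 0 0 -0.7 0 0;0 0 0 0 0 0;0 0 0 0 0 0;0 0 0 0 0 0;0 0 0 0 0 0;0 0 0 0 0 0;0 0 0 0 0 0' >/dev/null
python3 -m inch '0 0 0 0 0 0;0 0 0 0 0 0;0 0 0 0 0 0;0 0 0 0 0 0;0 0 0 0 0 0;0 0 0 0 0 0;0 0 0 0 0 0;0 0 0 0 0 0;0 0 0 0 0 0;0 0 0 0 0 0' >/dev/null
python3 m.py
python3 -m inch '0 0 0 0.7 0 0;0 0 0 0.7 0 0;0 0 20 0 0 0;0 0 25 0 0 0;0 0 15 0 0 0;0 0 8 0 0 0;0 0 3 0 0 0;0 0 1.5 0 0 0;0 0 1 0 0 0;0 0 0.5 0 0 0'
```

```text
time_s: 34.35
eef_pos: [427.1, -264.4, 56.0]
ee_rot: [0.001, 0.996, -0.091, 0.001]
force: [-0.2, 0.3, 0.1]
grip_width: 1.002
grip_force: 0.0
time_s: 35.18
eef_pos: [426.8, -263.9, 55.3]
ee_rot: [-0.0, 0.996, -0.091, 0.0]
force: [-1.1, 3.4, 5.1]
grip_width: 0.292
grip_force: 70.8
time_s: 36.02
eef_pos: [432.4, -227.5, 128.7]
ee_rot: [-0.001, 0.996, -0.091, -0.001]
force: [-0.3, -0.1, -7.8]
grip_width: 0.292
grip_force: 71.5
time_s: 36.85
eef_pos: [426.0, -264.4, 128.9]
ee_rot: [-0.073, 0.993, -0.091, 0.006]
force: [-0.2, 0.8, -6.9]
grip_width: 0.291
grip_force: 73.3
MEAS 37.93 Ttool [-0.178  0.006 -0.004] sd [0.038 0.036 0.033] Ftool [-0.03  0.96  7.7 ]
MEAS 39.9 Ttool [ 0.206 -0.     0.01 ] sd [0.047 0.024 0.024] Ftool [-0.04 -1.02  7.29]
time_s: 40.78
eef_pos: [427.1, -264.4, 56.8]
ee_rot: [0.001, 0.996, -0.091, 0.001]
force: [0.6, -0.3, -7.1]
grip_width: 0.29
grip_force: 73.5
```

The right case reads 0.384 N m of torque swing at 7.5 N. A silent case would give about 0.7, so the ball's opposing shift shows, and the weight is above the 0.59 kg shell limit. I'll set it down, release it, regrip it, and confirm with a small tilt where the ball should dominate.

```bash
python3 -m inch '0 0 0.5 0 0 0;0 0 0.6 0 0 0;0 0 0.4 0 0 0;0 0 0.3 0 0 0;0 0 0 0 0 0;0 0 0 0 0 0;0 0 0 0 0 0;0 0 0 0 0 0;0 0 0 0 0 0;0 0 0 0 0 0'
python3 -m inch '0 0 0 0 0 0;0 0 0 0 0 0;0 0 0 0 0 0;0 0 0 0 0 0;0 0 0 0 0 0;0 0 0 0 0 0;0 0 0 0 0 0;0 0 0 0 0 0;0 0 0 0 0 0;0 0 0 0 0 0' 1 40
python3 -m inch '0 0 0 0 0 0;0 0 0 0 0 0;0 0 0 0 0 0;0 0 0 0 0 0;0 0 0 0 0 0;0 0 0 0 0 0;0 0 0 0 0 0;0 0 0 0 0 0;0 0 0 0 0 0;0 0 0 0 0 0' 0 80
python3 -m inch '0 0 -12 0 0 0;0 0 -25 0 0 0;0 0 -30 0 0 0;0 0 -30 0 0 0;0 0 -30 0 0 0;0 0 -15 0 0 0;0 0 0 0.5 0 0;0 0 0 0 0 0;0 0 0 0 0 0;0 0 0 0 0 0'
python3 -m inch '0 0 0 0 0 0;0 0 0 0 0 0;0 0 0 0 0 0;0 0 0 0 0 0;0 0 0 0 0 0;0 0 0 0 0 0;0 0 0 0 0 0;0 0 0 0 0 0;0 0 0 0 0 0;0 0 0 0 0 0' >/dev/null
python3 m.py
python3 -m inch '0 0 0 -0.5 0 0;0 0 0 -0.5 0 0;0 0 0 0 0 0;0 0 0 0 0 0;0 0 0 0 0 0;0 0 0 0 0 0;0 0 0 0 0 0;0 0 0 0 0 0;0 0 0 0 0 0;0 0 0 0 0 0' >/dev/null
python3 -m inch '0 0 0 0 0 0;0 0 0 0 0 0;0 0 0 0 0 0;0 0 0 0 0 0;0 0 0 0 0 0;0 0 0 0 0 0;0 0 0 0 0 0;0 0 0 0 0 0;0 0 0 0 0 0;0 0 0 0 0.0 0' >/dev/null
python3 m.py
python3 -m inch '0 0 0 0.5 0 0;0 0 0 0 0 0;0 0 0 0 0 0;0 0 0 0 0 0;0 0 0 0 0 0;0 0 0 0 0 0;0 0 0 0 0 0;0 0 0 0 0 0;0 0 0 0 0 0;0 0 0 0 0 0'
python3 look.py w5
```

```text
time_s: 41.62
eef_pos: [427.0, -264.4, 55.3]
ee_rot: [0.0, 0.996, -0.091, 0.001]
force: [-3.6, 1.9, 5.4]
grip_width: 0.296
grip_force: 75.5
time_s: 42.45
eef_pos: [426.7, -264.1, 54.2]
ee_rot: [-0.0, 0.996, -0.091, 0.0]
force: [0.8, 0.6, 0.1]
grip_width: 1.001
grip_force: 0.0
time_s: 43.28
eef_pos: [426.8, -264.4, 54.5]
ee_rot: [0.0, 0.996, -0.091, 0.0]
force: [-1.6, -2.5, 4.3]
grip_width: 0.292
grip_force: 80.0
time_s: 44.12
eef_pos: [426.1, -263.5, 194.7]
ee_rot: [-0.027, 0.996, -0.091, 0.001]
force: [0.2, 1.3, -7.7]
grip_width: 0.289
grip_force: 80.3
MEAS 45.2 Ttool [-0.049 -0.016 -0.005] sd [0.031 0.042 0.024] Ftool [-0.01  0.35  7.05]
MEAS 47.17 Ttool [ 0.048  0.017 -0.002] sd [0.039 0.015 0.022] Ftool [-0.49 -0.35  7.6 ]
time_s: 48.05
eef_pos: [426.7, -264.0, 196.2]
ee_rot: [0.0, 0.996, -0.091, 0.0]
force: [0.1, 0.6, -7.1]
grip_width: 0.286
grip_force: 80.3
48.1 [ 426.7 -264.1  196.2] phi -10.41 [ 0.66 -0.43 -6.96] [-0.066  0.003 -0.018]
```

Confirmed. At ±3° the swing is only 0.097 N m, where a silent case would give about 0.26, so the right case rattles. I'll carry it over the box.

```bash
python3 -m inch '3 -6 -5 0 0 0;8 -17 -5 0 0 0;12 -25 -5 0 0 0;13 -27 -5 0 0 0;13 -27 -5 0 0 0;13 -27 -1.5 0 0 0;13 -27 0 0 0 0;13 -27 0 0 0 0;13 -27 0 0 0 0;12 -26 0 0 0 0'
python3 -m inch '12 -25 0 0 0 0;10 -20 0 0 0 0;6 -14 0 0 0 0;3 -8 0 0 0 0;0 0 0 0 0 -0.4;0 0 0 0 0 -0.4;0 0 0 0 0 0;0 0 0 0 0 0;0 0 0 0 0 0;0 0 0 0 0 0'
python3 - <<'E'
from h import *
c=ctrl.capture("top");d=ctrl.capture("scene")
for n,k in(("top9",c),("scene9",d)):np.savez(f"pics/{n}.npz",**k)
a=cv2.resize(c["image"][90:220,200:450,::-1],(625,325),interpolation=cv2.INTER_CUBIC);b=cv2.resize(d["image"][155:305,190:440,::-1],(458,275))
b=cv2.copyMakeBorder(b,0,0,0,167,cv2.BORDER_CONSTANT);cv2.imwrite("pics/fin.png",np.vstack([a,b]))
E
python3 look.py w6
```

```text
time_s: 48.93
eef_pos: [581.3, -50.3, 223.0]
ee_rot: [-0.0, 0.996, -0.091, 0.0]
force: [1.1, -0.2, -7.0]
grip_width: 0.29
grip_force: 80.4
time_s: 49.77
eef_pos: [623.0, 7.7, 222.8]
ee_rot: [0.0, 0.999, -0.05, -0.0]
force: [-0.8, -0.3, -7.8]
grip_width: 0.292
grip_force: 80.4
49.9167 [623.    7.8 222.7] phi -5.64 [ 1.79  0.16 -7.36] [-0.06   0.008  0.017]
```

View pics/fin.png

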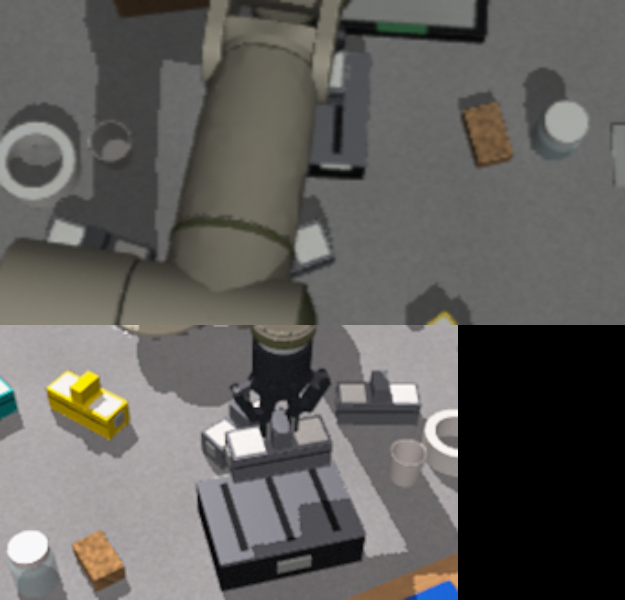

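The picture shows the lid shut, the case held level above the box, and the left and middle cases back in place. I'll check the box centre from the lid corners in the scene view, about (197,487), (330,468), (362,532) and (221,556).

Run:
```python
from h import *
c=load("scene9");k=458/250
P=np.array([onz(c,(190+u/k,155+(v-325)/k),68)[:2] for u,v in((197,487),(330,468),(362,532),(221,556))]);print(P.round(),P.mean(0).round(1))
s=ctrl.sense();print(np.abs(s["dq"]).max())
```

```text
[[ 552.  -93.]
 [ 585.  114.]
 [ 714.  108.]
 [ 686. -100.]] [634.2   7.4]
0.0019287133385080238
```

The far edge at x≈700 gives a centre near 620, which agrees with the held pose. Handing in.

```bash
python3 -c "
from rig import ctrl
print(ctrl.finish_job())"
```

```text
the job is handed in; nothing more can be done
None
```

I closed the lid, shook and set back all three cases in order, and found that the right-hand case rattles; it is now held level and still about 10 cm above the middle of the closed box, and the job is handed in at about 50 s (no verdict was returned).

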